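# Open the curing box and set out the cured accent

## Robot

A 6-joint arm with a two-finger parallel gripper is mounted at the origin on a cart in front of the work surface, level with it; the furniture and walls round the work are solid. World frame = base frame: x ahead of the robot, y to its left, z up, the work surface at z = 0. Lengths are in m, angles in rad, forces in N, time in s.
With the tool pointing down it reaches from about 0.225 to 0.875 m from the base axis. Payload 3.4 kg.
Tool frame: the origin (TCP) lies on the centre line of the jaws, within the pads' length; the fingertips stand 11 mm ahead of it and the grasp point (between the pads) lies 8 mm behind it; z points along the fingers, y is the line along which they close (so a half turn about z gives the same grasp; the last joint's range is limited). The gripper opens to 85 mm and grips with 20 to 120 N. Pads are 22 mm wide; open, the fingers measure 114 mm over their backs; the gripper's body (76 mm by 85 mm) begins 54 mm behind the grasp point. The pads swing forward as they close: fully open they stand 13 mm farther back than shut.
Start: joints at [1.102, 0.276, 1.505, -0, 1.361, -0.121], TCP at [0.196, 0.541, 0.242] pointing down, gripper open.
Joint ranges: [-2.89, 2.89], [-0.75, 2.08], [0.22, 2.7], [-1.18, 4.32], [0.11, 2.71], [-2.7, 2.7]. Speed limits (rad/s): [2.57, 2.57, 3.14, 3.14, 3.14, 3.14].

## Interface

Orientations are given as a unit quaternion [w, x, y, z].
In Python, from rig import manip, eyes, job gives the robot as it stands.
- The arm moves only by the tool drive_tool, never from a script. Its argument "rows" is a list of rows, each a list of 3 entries, a list of its own where there are three numbers: the turn, a rotation vector about the world's x, y, z in rad, then the shift along the world's x, y, z in cm, then the finger opening in cm, from 0 to 8.54. A call has 1 to 8 rows; each row shifts and turns the commanded pose from where the row before left it; what a row does not reach is not made up. A row lasts 1/8 s, in which the tool goes at most 62.5 mm and 10.7 degrees, less where a joint would pass 70% of its speed; a pose out of reach is approached as far as the arm can. A call is refused whole if a number of a shift passes 6.25 or a number of a turn 0.188, either way. A call with a gripper value outside its range is refused whole. The fingers move at their own pace and stop on an object; "force" is the grip in N (left out, the last holds). Time passes only in rows, so rows that do not move let the fingers close. It gives the time, the measured TCP pose, the force, the opening and the grip force at its end, in the units of the state.
- manip.get_state(): the state, without advancing time (a new reading comes with each control period).
- eyes.get_image(name): name is "scene" or "top" or "wrist"; returns the picture (420x560x3 uint8, red, green, blue); there is no depth.
- eyes.get_calibration(name): a dict with "camera_matrix" (3x3 intrinsics, pixels), "view" (4x4, takes a point from world to camera coordinates). Camera axes: x right, y up, looking along -z (the intrinsics and any distortion apply to the point x, -y, -z); pixel columns grow to the right and rows downward; lengths in m; the calibration is good to about 2 mm. A picture is of the moment at which its call begins: read the wrist's pose just before it. get_calibration takes no time and is no camera call; for the wrist camera it gives the pose at the moment of the call.
- job.sign_off(): hands the job in; it is judged then, once.
The state is a dict: "clock": time; "qpos": joint angles; "qd": joint speeds; "effort": joint torques, N m; "position": TCP position; "ee_rot": TCP orientation; "contact_force": force on the tool from outside, world axes, zero at the start; "moment": the same for the moment, N m; "width": finger opening in m; "gripper_force": force on a finger pad.
Only numpy, scipy, OpenCV 4.12 (cv2) and the standard library are available. Lean on these libraries where they do the work, as an engineer would, in place of code of your own. Each camera call takes 0.05 s, during which the arm holds its last target. There are 200 camera calls.

## Task

Take the yellow cover off the curing box by its black knob and lay it flat, knob up, in the middle of the blue mat; then take the round accent out of the box and stand it upright, green face up, centred in the green circle on the white card. The knob works a hidden quarter-turn catch that may or may not be holding the cover, so try it first and never force it: if the cover will not lift, seat it again and give the knob a quarter turn. Leave the other things where they stand.

Things in the scene. Friction and masses are not known exactly. Their poses are not given: they have to be found in the camera images.
- curing_box: Fixed grey curing box on a stand, its top sloping 30 degrees down towards its front (-x, the robot's side); closed at the start by the yellow cover. Origin on the table (z = 0) straight under the middle of the sloping rim; +x to its high back, +y to its left. With its stand it reaches x -75 to 115, y -75 to 75, and 155 high at the back.
- box_rim (a point): Middle of the sloping rim of the box, 115.5 above the table. z: normal of the rim, 30 degrees from vertical, leaning to the front; x: up the slope; y: level. The walls stand along z: 150 x 150 outside, 120 x 120 inside. Steel lips, 60 long in x and centred, jut 14 in from the +y and -y walls at the rim: there the mouth is only 92 wide across y.
- box_floor (a point): Middle of the sloping inner floor of the box, 68 below the rim along its normal; same axes as box_rim. The accent stands on it, hidden until the cover is off; two stops 10 high bear on its down-slope side.
- cover: Yellow cover: origin at the centre of the underside of a loose plate 146 x 146 x 6 that lies on the rim; about 0.28 kg (0.2 to 0.4). z out of the plate towards the knob side, x up the slope. Four studs near its corners reach 17 below: draw it straight out along z for at least 20 before moving it sideways. On the table it stands on its studs, this point 17 above the table.
- cover_knob (a point): Middle of the round black knob on the cover's centre: 34 diameter, 26 high, this point 22 above the plate's underside; axes of the plate, z = knob axis. It turns a hidden catch bar; nothing shows its state. Caught: the cover lifts 1.5 and holds fast; a quarter turn either way, cover seated, frees it (a second catches it again). Stiffness 0.06 N m, no stops. One grasp serves to try, turn and lift.
- dot_center (a point): Centre (half-way up) of the round accent: green face, gold sides, 47 diameter, 49 tall, 0.03 to 0.06 kg; z along its axis to the green face. At the start it stands square on box_floor, its top 19 below the rim, within 12 of the middle across y. Fingers have 36 of room (take its upper half) on its up-slope and down-slope sides, less on the +y and -y sides.
- card_circle (a point): Centre, on the table top, of the green circle (54 inside diameter) drawn on the white paper layout card, 120 x 120, flat on the table.
- mat_center (a point): Centre, on the table top, of the blue cover mat, 190 x 190, flat on the table; x and y axes along its edges.
- yellow_sprayer: Bystander: yellow spray bottle with black head, 90x111x225 tall, standing; origin at the centre of its underside.
- glue_bottle: Bystander: white glue bottle with red tip, 35 diameter, 104 tall, standing close beside the curing box on its +y side; origin at the centre of its underside.
- tape_measure: Bystander: yellow tape measure, 36x102x62 tall, standing beside the layout card on its +y side; origin at the centre of its underside.
- rivet_tin: Bystander: round blue tin with cream lid, 70 diameter, 44 tall; origin at the centre of its underside.
- accent_circ_u2: Bystander: green-faced gold roof-shaped accent, 46x95x49 tall; origin at the centre of its underside.
- alu_block_0: Bystander: aluminium block 50x70x25 tall; origin at the centre of its underside.
- screwdriver_red: Bystander: red-handled screwdriver, 205 long, 29 high, lying; origin at the centre of its underside.
Mind the look-alikes: they are no part of the job. There is more than one size of the cover; the one meant has the size given above.

How it is judged:
On the way, in this order (a step that is already met when the one before it is completed fails the run):
1. the cover lies flat, knob up, on the mat (its knob within 30 mm of the mat's middle) (horizontal distance between cover_knob and mat_center below 0.03 m and height (world z) of cover_knob below 0.046 m and angle between cover_knob's own z axis and vertical below 0.08 rad), for 0.2 s.
2. the accent is out of the box, more than 150 mm from the box's origin seen from above (horizontal distance between dot_center and curing_box above 0.15 m), for 0.1 s.
At the end, for the whole second after the job is handed in: The cover lies on the mat, its knob within 30 mm of the mat's middle seen from above and no higher than 46 mm, tilted less than 0.08 rad with the knob up; the accent stands on the card, its centre within 10 mm of the circle's centre and below 31 mm, tilted less than 0.08 rad with its green face up (all of step 1 and horizontal distance between dot_center and card_circle below 0.01 m and height (world z) of dot_center below 0.031 m and angle between dot_center's own z axis and vertical below 0.08 rad); the robot touches nothing.
It fails at once if the cover is forced: more than 90 N between it and the box (contact force between cover and curing_box above 90 N).
It fails at once if a bystander is moved more than 25 mm (distance of any of yellow_sprayer, glue_bottle, tape_measure, rivet_tin, accent_circ_u2, alu_block_0, screwdriver_red from where it was at the start of the episode above 0.025 m).
It also fails if it takes over 64 s, if anything falls off the work surface, if the arm or the gripper's body presses on something with over 40 N, if the wrist force passes 120 N, or if a joint passes its speed limit or range.

## Working session

There is one attempt and no reset: what is moved stays moved. The work goes in short steps, Python scripts to look and compute and a tool call to move; the robot and the scene stay as the last step left them, time stands still between calls to the robot, and variables do not carry over. Pictures are saved under pics/ and viewed, at most 10 in all, crops included, and the job is handed in when it is done.

Besides the shell and the picture viewer there is one more tool, called after "Emit:" by a JSON object that holds its "fn" and its "kwargs", one argument or row to a line. drive_tool: Moves the arm, as the interface text tells. Its arguments: {"type":"object","properties":{"rows":{"type":"array"},"force":{"type":"number"}},"required":["rows"]}

```bash
mkdir -p pics
python3 - <<'E'
from rig import manip, eyes, job
import cv2, numpy as np
s=manip.get_state(); print({k:np.round(v,3).tolist() for k,v in s.items()})
for n in("scene","top"):
    im=eyes.get_image(n); cv2.imwrite(f"pics/{n}0.png",im[...,::-1])
    c=eyes.get_calibration(n); print(n,np.round(c["camera_matrix"],1).tolist(),np.round(c["view"],3).tolist(),[k for k in c])
E
```

```text
{'clock': 0.0, 'qpos': [1.102, 0.277, 1.506, -0.0, 1.361, -0.121], 'qd': [-0.001, 0.002, -0.0, 0.0, -0.001, -0.002], 'effort': [-0.002, -41.678, -24.58, -0.0, 0.011, 0.0], 'position': [0.196, 0.54, 0.241], 'ee_rot': [-0.0, 0.173, 0.985, -0.001], 'contact_force': [1.348, 0.136, 0.1], 'moment': [-0.084, -0.03, -0.0], 'gripper_force': 0.0, 'width': 0.086}
scene [[449.2, 0.0, 267.3], [0.0, 449.2, 209.2], [0.0, 0.0, 1.0]] [[0.842, -0.54, -0.005, -0.491], [0.384, 0.593, 0.708, -0.251], [-0.379, -0.598, 0.706, -1.464], [0.0, 0.0, 0.0, 1.0]] ['camera_matrix', 'view']
top [[471.2, 0.0, 278.9], [0.0, 471.2, 200.2], [0.0, 0.0, 1.0]] [[-0.015, -1.0, 0.01, -0.057], [0.982, -0.013, 0.19, -0.564], [-0.19, 0.013, 0.982, -1.498], [0.0, 0.0, 0.0, 1.0]] ['camera_matrix', 'view']
```

View pics/top0.png

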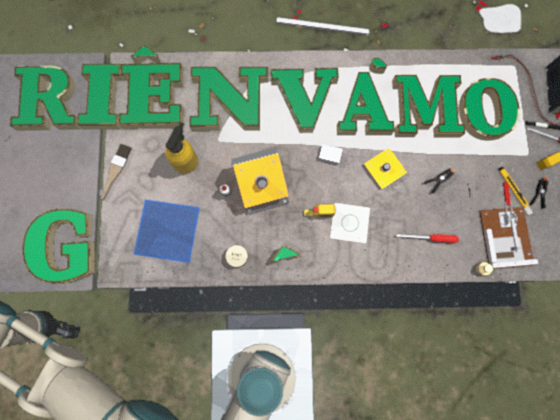

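View pics/scene0.png

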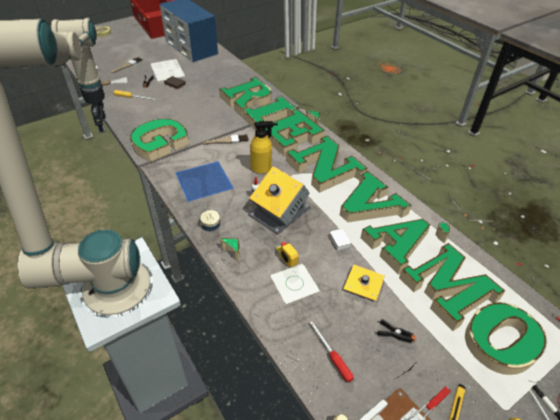

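The top view shows the mat at (168,231), the boxed cover at (261,181) with its knob at (262,184), and the card circle at (350,223). The small cover at (386,168) is a decoy. In the scene view the cover knob is at (274,188), the mat at (205,181) and the card at (294,284).

```bash
cat > h.py <<'E'
import cv2, numpy as np
from rig import manip, eyes, job
def ray(c,px):
    K=c["camera_matrix"];V=np.array(c["view"]);R=V[:3,:3];o=-R.T@V[:3,3]
    d=np.linalg.inv(K)@np.array([px[0],px[1],1.]);d=R.T@np.array([d[0],-d[1],-d[2]]);return o,d/np.linalg.norm(d)
def onz(c,px,z):
    o,d=ray(c,px);return o+d*(z-o[2])/d[2]
def tri(c1,p1,c2,p2):
    A=0;b=0;L=[ray(c1,p1),ray(c2,p2)]
    for o,d in L: P=np.eye(3)-np.outer(d,d);A=A+P;b=b+P@o
    x=np.linalg.solve(A,b);return x,[np.linalg.norm(np.cross(x-o,d)) for o,d in L]
def blob(im,lo,hi,near,r=60,fill=True):
    "largest hsv blob near a pixel: centroid, contour"
    h=cv2.cvtColor(im,cv2.COLOR_RGB2HSV);m=cv2.inRange(h,lo,hi)
    w=np.zeros_like(m);cv2.circle(w,near,r,255,-1);m&=w
    cs,_=cv2.findContours(m,cv2.RETR_EXTERNAL,cv2.CHAIN_APPROX_NONE)
    k=max(cs,key=cv2.contourArea);M=cv2.moments(k)
    return np.array([M["m10"]/M["m00"],M["m01"]/M["m00"]]),k
Y=((20,150,120),(35,255,255));B=((100,100,40),(125,255,255));K=((0,0,0),(180,255,70));W=((0,0,190),(180,50,255))
E
python3 - <<'E'
from h import *
np.set_printoptions(precision=4,suppress=True)
P={"top":dict(m=(168,231),k=(262,184),c=(350,223)),"scene":dict(m=(205,181),k=(274,188),c=(294,284))}
kn={};C={};cov={}
for n in P:
    im=cv2.imread(f"pics/{n}0.png")[...,::-1].copy();c=C[n]=eyes.get_calibration(n)
    p,k=blob(im,*B,P[n]["m"],45);q=cv2.approxPolyDP(cv2.convexHull(k),6,True)[:,0]
    print(n,"mat",onz(c,p,0),[onz(c,x,0)[:2] for x in q.astype(float)])
    p,k=blob(im,*W,P[n]["c"],33);q=cv2.approxPolyDP(cv2.convexHull(k),5,True)[:,0]
    print(" card",onz(c,p,0),[onz(c,x,0)[:2] for x in q.astype(float)])
    p,k=blob(im,*K,P[n]["k"],12);kn[n]=p;print(" knob px",p,cv2.contourArea(k))
    p,k=blob(im,*Y,P[n]["k"],38);q=cv2.approxPolyDP(cv2.convexHull(k),5,True)[:,0];cov[n]=q;print(" cover",q.tolist())
    x,y=P[n]["k"];a=cv2.resize(im[y-60:y+60,x-70:x+70],None,fx=4,fy=4,interpolation=2);cv2.imwrite(f"pics/c{n}.png",a[...,::-1])
print("knob",tri(C["top"],kn["top"],C["scene"],kn["scene"]))
a,b=(cv2.imread(f"pics/c{n}.png") for n in P);a=np.hstack([a[60:420,80:480],b[60:420,80:480]]);cv2.imwrite("pics/c.png",a)
E
```

```text
top mat [0.4736 0.3135 0.    ] [array([0.58  , 0.3896]), array([0.5534, 0.2092]), array([0.3682, 0.2391]), array([0.4007, 0.4192])]
 card [ 0.491  -0.3062  0.    ] [array([ 0.5609, -0.2538]), array([ 0.5419, -0.3759]), array([ 0.4228, -0.3529]), array([ 0.4448, -0.2326])]Traceback (most recent call last):
  File "<stdin>", line 11, in <module>
  File "h.py", line 17, in blob
    k=max(cs,key=cv2.contourArea);M=cv2.moments(k)
ValueError: max() iterable argument is empty
```

Run:
```python
from h import *
np.set_printoptions(precision=4,suppress=True)
P={"top":dict(m=(168,231),k=(262,184),c=(350,223)),"scene":dict(m=(205,181),k=(274,188),c=(294,284))}
kn={};C={}
NK=((0,0,0),(180,255,115))
for n in P:
    im=cv2.imread(f"pics/{n}0.png")[...,::-1].copy();c=C[n]=eyes.get_calibration(n)
    p,k=blob(im,*B,P[n]["m"],45);q=cv2.approxPolyDP(cv2.convexHull(k),6,True)[:,0]
    print(n,"mat",onz(c,p,0),[onz(c,x,0)[:2] for x in q.astype(float)])
    p,k=blob(im,*W,P[n]["c"],33);q=cv2.approxPolyDP(cv2.convexHull(k),5,True)[:,0]
    print(" card",onz(c,p,0),[onz(c,x,0)[:2] for x in q.astype(float)])
    p,k=blob(im,*NK,P[n]["k"],12);kn[n]=p;print(" knob px",p,cv2.contourArea(k))
    p,k=blob(im,*Y,P[n]["k"],38);q=cv2.approxPolyDP(cv2.convexHull(k),5,True)[:,0];print(" cover",q.tolist())
    x,y=P[n]["k"];a=cv2.resize(im[y-60:y+60,x-70:x+70],None,fx=4,fy=4,interpolation=2);cv2.imwrite(f"pics/c{n}.png",a[...,::-1])
print("knob",tri(C["top"],kn["top"],C["scene"],kn["scene"]))
a,b=(cv2.imread(f"pics/c{n}.png") for n in P);a=np.hstack([a[60:420,80:480],b[60:420,80:480]]);cv2.imwrite("pics/c.png",a)
```

```text
top mat [0.4736 0.3135 0.    ] [array([0.58  , 0.3896]), array([0.5534, 0.2092]), array([0.3682, 0.2391]), array([0.4007, 0.4192])]
 card [ 0.491  -0.3062  0.    ] [array([ 0.5609, -0.2538]), array([ 0.5419, -0.3759]), array([ 0.4228, -0.3529]), array([ 0.4448, -0.2326])]
 knob px [259.9211 179.3684] 19.0
 cover [[277, 154], [287, 195], [245, 207], [234, 166]]
scene mat [0.4735 0.3128 0.    ] [array([0.5811, 0.3873]), array([0.5499, 0.211 ]), array([0.3717, 0.2438]), array([0.4004, 0.4185])]
 card [ 0.4922 -0.3036  0.    ] [array([ 0.5603, -0.253 ]), array([ 0.5443, -0.3688]), array([ 0.4271, -0.3516]), array([ 0.444 , -0.2327])]
 knob px [275.081 191.081] 35.0
 cover [[266, 151], [302, 185], [279, 216], [250, 198], [254, 156]]
knob (array([ 0.6166, -0.0042,  0.1168]), [np.float64(0.0024656074319113538), np.float64(0.002465607431911284)])
```

View pics/c.png

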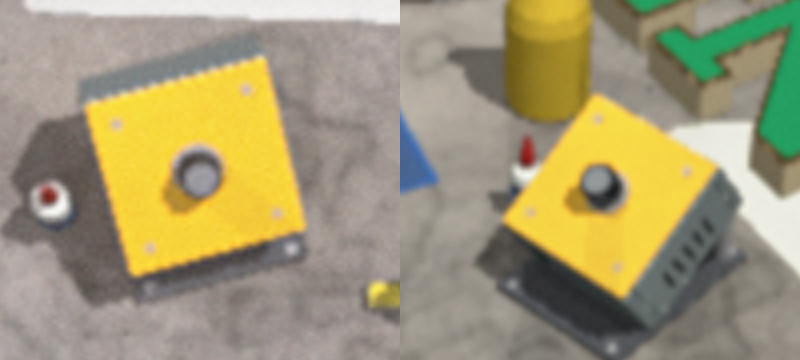

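The crop gives all four cover corners and the lit knob-top disc: (262.5,183.5) in the top view, (273.5,189) in the scene view. I'll triangulate them.

Run:
```python
from h import *
np.set_printoptions(precision=4,suppress=True)
a,b=eyes.get_calibration("top"),eyes.get_calibration("scene")
T=[(233.2,164.5),(278.2,153.2),(288.2,197),(245.2,208.2),(262.2,183.2)]
S=[(272.7,166.2),(304,184),(280.2,217.5),(249.7,197.5),(273.5,189)]
X=[]
for t,s in zip(T,S): x,e=tri(a,t,b,s);X.append(x);print(x,e[0])
X=np.array(X);ctr=X[:4].mean(0);u=X[0]+X[1]-X[2]-X[3];v=X[0]+X[3]-X[1]-X[2];u/=np.linalg.norm(u);v/=np.linalg.norm(v)
n=np.cross(u,v);n/=np.linalg.norm(n);print("ctr",ctr,"u",u,"v",v,"n",n,"yaw",np.arctan2(u[1],u[0]),np.arctan2(-v[0],v[1]),"tilt",np.degrees(np.arccos(n[2])))
print("knob-ctr along n",(X[4]-ctr)@n,X[4]-ctr, [np.linalg.norm(X[i]-X[(i+1)%4]) for i in range(4)])
```

```text
[0.6572 0.0769 0.1572] 0.0007392992085796523
[ 0.6938 -0.0646  0.1571] 0.0011774304036981167
[ 0.5703 -0.0965  0.0843] 0.003589650602107554
[0.5328 0.043  0.0893] 0.0017353214065975874
[ 0.601  -0.0128  0.1403] 0.0001371177042966937
ctr [ 0.6135 -0.0103  0.122 ] u [0.8472 0.2252 0.4812] v [-0.2552  0.9667  0.0177] n [-0.4613 -0.1378  0.8765] yaw 0.25976857562847205 0.25809629654649097 tilt 28.77744915333685
knob-ctr along n 0.022189476512735163 [-0.0126 -0.0025  0.0183] [np.float64(0.14613116905582996), np.float64(0.14689425911008147), np.float64(0.144568014752144), np.float64(0.1456835803135626)]
```

```bash
cat >> h.py <<'E'
from scipy.spatial.transform import Rotation as Ro
np.set_printoptions(precision=3,suppress=True)
yaw=0.259
def axes(y): # rim axes
    Rz=Ro.from_euler("z",y).as_matrix();return Rz@Ro.from_euler("y",-np.pi/6).as_matrix()
RIM=np.array([.6164,-.0095,.1155])
def cur():
    s=manip.get_state();w,x,y,z=s["ee_rot"];return s,np.array(s["position"]),Ro.from_quat([x,y,z,w])
def tool(zt,yt): # tool rotation from its z and y
    zt=zt/np.linalg.norm(zt);yt=yt-zt*(yt@zt);yt/=np.linalg.norm(yt);return Ro.from_matrix(np.c_[np.cross(yt,zt),yt,zt])
def plan(p,R,N):
    s,p0,R0=cur();rv=(R*R0.inv()).as_rotvec();d=100*(p-p0)
    print("total turn",rv,"shift cm",d,"| per row of",N,rv/N,d/N,"clock",s["clock"],"q",np.array(s["qpos"]))
E
python3 - <<'E'
from h import *
A=axes(yaw);n=A[:,2];print(A)
plan(RIM+.13*n,tool(-n,A[:,0]),14)
for px,z in(((181,165),0),((225,188),.1)):print(onz(eyes.get_calibration("top"),px,z))
E
```

```text
[[ 0.837 -0.256 -0.483]
 [ 0.222  0.967 -0.128]
 [ 0.5    0.     0.866]]
total turn [ 0.368 -0.403 -0.941] shift cm [ 35.78  -56.63   -1.344] | per row of 14 [ 0.026 -0.029 -0.067] [ 2.556 -4.045 -0.096] clock 0.1 q [ 1.102  0.277  1.506  0.     1.361 -0.121]
[0.702 0.27  0.   ]
[0.596 0.108 0.1  ]
```

Emit:
{"fn": "drive_tool", "kwargs": {
  "rows": [
    [[0.026,-0.029,-0.067],[2.56,-4.04,0],8],
    [[0.026,-0.029,-0.067],[2.56,-4.04,0],8],
    [[0.026,-0.029,-0.067],[2.56,-4.04,0],8],
    [[0.026,-0.029,-0.067],[2.56,-4.04,0],8],
    [[0.026,-0.029,-0.067],[2.56,-4.04,0],8],
    [[0.026,-0.029,-0.067],[2.56,-4.04,0],8],
    [[0.026,-0.029,-0.067],[2.56,-4.04,0],8],
    [[0.026,-0.029,-0.067],[2.56,-4.04,0],8]
  ],
  "force": 30
}}

```text
clock: 1.1
position: [0.401, 0.216, 0.2422]
ee_rot: [0.095, 0.425, 0.892, 0.121]
contact_force: [0.4, 0.0, -0.3]
width: 0.0797
gripper_force: 0.0
```

Emit:
{"fn": "drive_tool", "kwargs": {
  "rows": [
    [[0.026,-0.029,-0.067],[2.56,-4.04,0],8],
    [[0.026,-0.029,-0.067],[2.56,-4.04,0],8],
    [[0.026,-0.029,-0.067],[2.56,-4.04,0],8],
    [[0.026,-0.029,-0.067],[2.56,-4.04,-0.4],8],
    [[0.026,-0.029,-0.067],[2.56,-4.04,-0.4],8],
    [[0.026,-0.029,-0.067],[2.56,-4.04,-0.4],8],
    [[0,0,0],[0,0,0],8],
    [[0,0,0],[0,0,0],8]
  ]
}}

```text
clock: 2.1
position: [0.5536, -0.0246, 0.2297]
ee_rot: [0.159, 0.588, 0.766, 0.204]
contact_force: [0.1, -0.1, 0.3]
width: 0.08
gripper_force: 0.0
```

Run:
```python
from h import *
c=eyes.get_calibration("wrist");im=eyes.get_image("wrist");cv2.imwrite("pics/w1.png",im[...,::-1])
A=axes(yaw);n=A[:,2]
K=c["camera_matrix"];V=c["view"];np.save("w1K.npy",K);np.save("w1V.npy",V)
def proj(p): q=V[:3,:3]@p+V[:3,3];q=K@[q[0],-q[1],-q[2]];return q[:2]/q[2]
print("knob top",proj(RIM+.032*n),[proj(RIM+.006*n+.073*(a*A[:,0]+b*A[:,1])) for a in(1,-1) for b in (1,-1)])
plan(RIM+.13*n,tool(-n,A[:,0]),1); print(K)
```

```text
knob top [275.726 215.225] [array([365.539, 120.638]), array([351.419, 279.106]), array([186.626, 119.9  ]), array([199.427, 278.526])]
total turn [ 0.005  0.001 -0.003] shift cm [ 0.001 -0.202 -0.185] | per row of 1 [ 0.005  0.001 -0.003] [ 0.001 -0.202 -0.185] clock 2.15 q [-0.357  0.039  1.961  0.435  0.748 -0.882]
[[300.839   0.    275.675]
 [  0.    300.839 209.669]
 [  0.      0.      1.   ]]
```

View pics/w1.png

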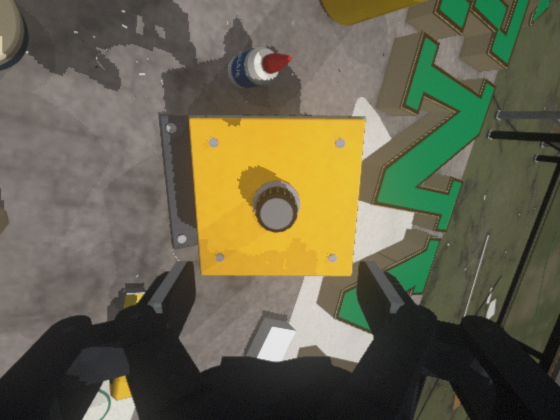

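The wrist view shows the cover corners at (190,117), (364,117), (353,275) and (202,275), and the knob top at (277,210). That is about 3 px above the prediction, so the rim estimate shifts about 2.5 mm in +y.

```bash
sed -i 's/^RIM=.*/RIM=np.array([.6165,-.0069,.1155])/' h.py
python3 - <<'E'
from h import *
A=axes(yaw);n=A[:,2]
plan(RIM+.020*n,tool(-n,A[:,0]),6); print(n)
E
```

```text
total turn [ 0.005  0.001 -0.003] shift cm [ 5.327  1.466 -9.711] | per row of 6 [ 0.001  0.    -0.   ] [ 0.888  0.244 -1.618] clock 2.15 q [-0.357  0.039  1.961  0.435  0.748 -0.882]
[-0.483 -0.128  0.866]
```

Emit:
{"fn": "drive_tool", "kwargs": {
  "rows": [
    [[0.005,0,-0.003],[0.89,0.25,-1.62],7],
    [[0,0,0],[0.89,0.25,-1.62],6.5],
    [[0,0,0],[0.89,0.25,-1.62],6],
    [[0,0,0],[0.89,0.25,-1.62],6],
    [[0,0,0],[0.89,0.24,-1.62],6],
    [[0,0,0],[0.88,0.23,-1.61],6],
    [[0,0,0],[0,0,0],5],
    [[0,0,0],[0,0,0],4.5]
  ],
  "force": 40
}}

```text
clock: 3.15
position: [0.6075, -0.0094, 0.1339]
ee_rot: [0.159, 0.589, 0.765, 0.206]
contact_force: [0.2, -0.5, -0.3]
width: 0.0453
gripper_force: 0.0
```

Emit:
{"fn": "drive_tool", "kwargs": {
  "rows": [
    [[0,0,0],[0,0,0],3.8],
    [[0,0,0],[0,0,0],3.4],
    [[0,0,0],[0,0,0],3.0],
    [[0,0,0],[0,0,0],2.8],
    [[0,0,0],[0,0,0],2.8]
  ]
}}

```text
clock: 3.78
position: [0.6074, -0.0103, 0.134]
ee_rot: [0.159, 0.589, 0.765, 0.206]
contact_force: [-4.4, -0.1, 5.4]
width: 0.033
gripper_force: 39.1
```

Emit:
{"fn": "drive_tool", "kwargs": {
  "rows": [
    [[0,0,0],[-0.05,-0.01,0.09],2.8],
    [[0,0,0],[-0.05,-0.01,0.09],2.8],
    [[0,0,0],[0,0,0],2.8]
  ]
}}

```text
clock: 4.15
position: [0.6064, -0.0105, 0.1346]
ee_rot: [0.159, 0.589, 0.765, 0.206]
contact_force: [-1.0, 0.0, -1.9]
width: 0.0329
gripper_force: 39.8
```

Emit:
{"fn": "drive_tool", "kwargs": {
  "rows": [
    [[0,0,0],[-0.05,-0.01,0.09],2.8],
    [[0,0,0],[0,0,0],2.8]
  ]
}}

```text
clock: 4.4
position: [0.6061, -0.0105, 0.1352]
ee_rot: [0.159, 0.589, 0.765, 0.206]
contact_force: [3.5, 0.8, -8.1]
width: 0.0327
gripper_force: 41.8
```

Emit:
{"fn": "drive_tool", "kwargs": {
  "rows": [
    [[0,0,0],[-0.04,-0.01,0.07],2.8],
    [[0,0,0],[0,0,0],2.8]
  ]
}}

```text
clock: 4.65
position: [0.6061, -0.0106, 0.1352]
ee_rot: [0.158, 0.59, 0.765, 0.205]
contact_force: [9.6, 2.5, -15.4]
width: 0.0323
gripper_force: 42.3
```

The cover is caught: it holds fast at about 1.7 mm with 18 N. I'll seat it and give the knob a quarter turn.

Emit:
{"fn": "drive_tool", "kwargs": {
  "rows": [
    [[0,0,0],[0.06,0.01,-0.11],2.8],
    [[0,0,0],[0.06,0.01,-0.11],2.8],
    [[0,0,0],[0.06,0.02,-0.11],2.8],
    [[0,0,0],[0,0,0],2.8],
    [[0.076,0.02,-0.136],[0,0,0],2.8],
    [[0.076,0.02,-0.136],[0,0,0],2.8],
    [[0.076,0.02,-0.136],[0,0,0],2.8],
    [[0,0,0],[0,0,0],2.8]
  ]
}}

```text
clock: 5.65
position: [0.6069, -0.0104, 0.1337]
ee_rot: [0.107, 0.752, 0.606, 0.237]
contact_force: [-6.3, -1.6, 1.7]
width: 0.0326
gripper_force: 44.9
```

Forces are low, so I'll continue the turn.

Emit:
{"fn": "drive_tool", "kwargs": {
  "rows": [
    [[0.076,0.02,-0.136],[0,0,0],2.8],
    [[0.076,0.02,-0.136],[0,0,0],2.8],
    [[0.076,0.02,-0.136],[0,0,0],2.8],
    [[0.076,0.02,-0.136],[0,0,0],2.8],
    [[0.076,0.02,-0.136],[0,0,0],2.8],
    [[0.076,0.02,-0.136],[0,0,0],2.8],
    [[0.076,0.02,-0.136],[0,0,0],2.8],
    [[0,0,0],[0,0,0],2.8]
  ]
}}

```text
clock: 6.65
position: [0.606, -0.0095, 0.1334]
ee_rot: [-0.033, 0.958, 0.124, 0.256]
contact_force: [-8.0, -0.1, 4.0]
width: 0.0325
gripper_force: 45.0
```

Emit:
{"fn": "drive_tool", "kwargs": {
  "rows": [
    [[0,0,0],[-0.05,-0.01,0.09],2.8],
    [[0,0,0],[-0.05,-0.01,0.09],2.8],
    [[0,0,0],[-0.05,-0.01,0.09],2.8],
    [[0,0,0],[0,0,0],2.8]
  ]
}}

```text
clock: 7.15
position: [0.6062, -0.0106, 0.1361]
ee_rot: [-0.032, 0.958, 0.124, 0.257]
contact_force: [-0.3, -0.5, -2.6]
width: 0.033
gripper_force: 44.1
```

Run:
```python
from h import *
A=axes(yaw)
print(cur()[0]["moment"],cur()[0]["qpos"],cur()[2].as_matrix().T@A)
```

```text
[-0.058  0.446 -0.019] [-0.284  0.224  2.015  0.554  0.507  0.595] [[ 1.    -0.001 -0.   ]
 [-0.001 -1.     0.003]
 [-0.    -0.003 -1.   ]]
```

It's free: 3 mm up with only its own weight on the wrist. Next I'll draw it straight out along n.

Emit:
{"fn": "drive_tool", "kwargs": {
  "rows": [
    [[0,0,0],[-0.1,-0.03,0.17],2.8],
    [[0,0,0],[-0.15,-0.04,0.26],2.8],
    [[0,0,0],[-0.24,-0.06,0.43],2.8],
    [[0,0,0],[-0.48,-0.13,0.87],2.8],
    [[0,0,0],[-0.72,-0.19,1.3],2.8],
    [[0,0,0],[-0.97,-0.26,1.73],2.8],
    [[0,0,0],[-0.97,-0.26,1.73],2.8],
    [[0,0,0],[-0.97,-0.26,1.73],2.8]
  ]
}}

```text
clock: 8.15
position: [0.5594, -0.0231, 0.2198]
ee_rot: [-0.032, 0.958, 0.124, 0.257]
contact_force: [-0.3, -0.7, -3.1]
width: 0.0326
gripper_force: 44.1
```

Run:
```python
from h import *
A=axes(yaw)
M=np.array([.4735,.3135,.017+.020])
# lay: vertical tool, cover x axis keeps yaw near mat yaw (~ -? from corners)
q=np.array([.58,.3896])-np.array([.4007,.4192]);print("mat yaw",np.arctan2(q[1],q[0]))
s,p,R=cur()
for y in(-0.16,0.259):
    X=np.array([np.cos(y),np.sin(y),0]);Y=np.array([-X[1],X[0],0])
    plan(M+[0,0,.08],tool(np.array([0,0,-1.]),-Y),12)
print(s["contact_force"])
```

```text
mat yaw -0.16361077379625397
total turn [-0.022  0.527 -0.408] shift cm [ -8.585  33.664 -10.277] | per row of 12 [-0.002  0.044 -0.034] [-0.715  2.805 -0.856] clock 8.15 q [-0.348  0.057  1.969  0.442  0.72   0.688]
total turn [-0.13   0.507  0.001] shift cm [ -8.585  33.664 -10.277] | per row of 12 [-0.011  0.042  0.   ] [-0.715  2.805 -0.856] clock 8.15 q [-0.348  0.057  1.969  0.442  0.72   0.688]
[-0.264 -0.716 -3.082]
```

Emit:
{"fn": "drive_tool", "kwargs": {
  "rows": [
    [[-0.003,0.066,-0.051],[-1.0,3.5,0.3],2.8],
    [[-0.003,0.066,-0.051],[-1.0,3.5,0.2],2.8],
    [[-0.003,0.066,-0.051],[-1.0,3.5,0],2.8],
    [[-0.003,0.066,-0.051],[-1.0,3.5,0],2.8],
    [[-0.003,0.066,-0.051],[-1.0,3.5,0],2.8],
    [[-0.003,0.066,-0.051],[-1.0,3.5,0],2.8],
    [[-0.003,0.066,-0.051],[-1.0,3.5,0],2.8],
    [[-0.003,0.066,-0.051],[-1.0,3.5,0],2.8]
  ]
}}

```text
clock: 9.15
position: [0.4799, 0.2581, 0.2246]
ee_rot: [0.0, 0.997, -0.081, -0.001]
contact_force: [1.4, -0.8, -3.3]
width: 0.0324
gripper_force: 44.1
```

Emit:
{"fn": "drive_tool", "kwargs": {
  "rows": [
    [[0,0,0],[-0.3,2.8,-1],2.8],
    [[0,0,0],[-0.3,2.8,-2],2.8],
    [[0,0,0],[0,0,-3],2.8],
    [[0,0,0],[0,0,-3],2.8],
    [[0,0,0],[0,0,-2],2.8],
    [[0,0,0],[0,0,0],2.8]
  ]
}}

```text
clock: 9.9
position: [0.4733, 0.3124, 0.1127]
ee_rot: [0.001, 0.997, -0.08, -0.002]
contact_force: [-0.7, -0.3, -3.1]
width: 0.0327
gripper_force: 44.1
```

Run:
```python
from h import *
M=np.array([.4735,.3135,.037]);y=-.16
plan(M,tool(np.array([0,0,-1.]),-np.array([-np.sin(y),np.cos(y),0])),8)
im=eyes.get_image("scene");cv2.imwrite("pics/s2.png",cv2.resize(im[80:360,120:480],None,fx=2,fy=2)[...,::-1])
```

```text
total turn [ 0.001 -0.004  0.001] shift cm [ 0.02   0.11  -7.565] | per row of 8 [ 0. -0.  0.] [ 0.002  0.014 -0.946] clock 9.9 q [0.461 0.367 1.714 0.    1.064 2.192]
```

View pics/s2.png

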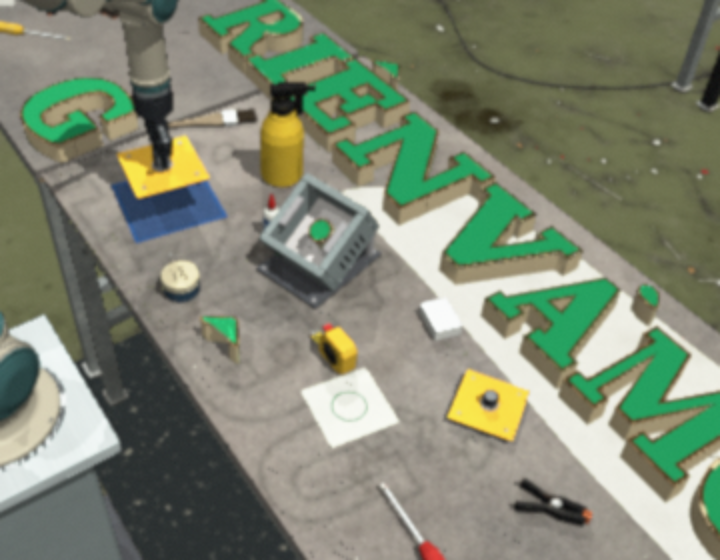

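The cover hangs level over the mat, and the box is open with the green accent inside at crop (320,231), which is full-image (280,195). I'll lower the cover.

Emit:
{"fn": "drive_tool", "kwargs": {
  "rows": [
    [[0,0,0],[0,0.1,-2],2.8],
    [[0,0,0],[0,0,-2],2.8],
    [[0,0,0],[0,0,-1.8],2.8],
    [[0,0,0],[0,0,-0.8],2.8],
    [[0,0,0],[0,0,-0.5],2.8],
    [[0,0,0],[0,0,-0.3],2.8],
    [[0,0,0],[0,0,-0.1],2.8],
    [[0,0,0],[0,0,0],2.8]
  ]
}}

```text
clock: 10.95
position: [0.4744, 0.3142, 0.0385]
ee_rot: [0.0, 0.997, -0.08, -0.0]
contact_force: [-0.1, 0.3, -2.2]
width: 0.0326
gripper_force: 44.1
```

Emit:
{"fn": "drive_tool", "kwargs": {
  "rows": [
    [[0,0,0],[0,0,-0.1],2.8],
    [[0,0,0],[0,0,-0.1],2.8],
    [[0,0,0],[0,0,0],2.8]
  ]
}}

```text
clock: 11.32
position: [0.4744, 0.3142, 0.0383]
ee_rot: [-0.0, 0.997, -0.08, -0.0]
contact_force: [-2.9, -0.6, 10.1]
width: 0.0327
gripper_force: 45.4
```

Emit:
{"fn": "drive_tool", "kwargs": {
  "rows": [
    [[0,0,0],[0,0,0.1],3.3],
    [[0,0,0],[0,0,0],4.5],
    [[0,0,0],[0,0,0],5.5],
    [[0,0,0],[0,0,0],6],
    [[0,0,0],[0,0,1],6],
    [[0,0,0],[0,0,3],7],
    [[0,0,0],[0,0,5],7],
    [[0,0,0],[0,0,6],7]
  ]
}}

```text
clock: 12.32
position: [0.4735, 0.3137, 0.1884]
ee_rot: [0.001, 0.997, -0.08, -0.001]
contact_force: [1.2, 0.2, 0.2]
width: 0.0702
gripper_force: 0.0
```

Run:
```python
from h import *
A=axes(yaw);n=A[:,2]
plan(RIM+.14*n,tool(-n,A[:,0]),14)
im=eyes.get_image("scene");c=eyes.get_calibration("scene")
p,_=blob(im,(50,100,50),(85,255,255),(280,195),12);o,d=ray(c,p)
t=((RIM-.019*n-o)@n)/(d@n);x=o+t*d;print("accent top in rim axes",A.T@(x-RIM))
p,_=blob(im,*Y,(200,170),40);print("cover on mat",onz(c,p,.023))
```

```text
total turn [-0.412 -0.46   1.938] shift cm [  7.53  -33.852   4.831] | per row of 14 [-0.029 -0.033  0.138] [ 0.538 -2.418  0.345] clock 12.325 q [0.462 0.302 1.605 0.    1.238 2.193]
accent top in rim axes [-0.    -0.008 -0.019]
cover on mat [0.471 0.308 0.023]
```

Emit:
{"fn": "drive_tool", "kwargs": {
  "rows": [
    [[-0.029,-0.033,0.138],[0,0,2],7],
    [[-0.029,-0.033,0.138],[0,-2,2],7],
    [[-0.029,-0.033,0.138],[0,-3,1],7],
    [[-0.029,-0.033,0.138],[0,-3,0],7],
    [[-0.029,-0.033,0.138],[0,-3,0],7],
    [[-0.029,-0.033,0.138],[1,-3,0],7],
    [[-0.029,-0.033,0.138],[1,-3,0],7],
    [[-0.029,-0.033,0.138],[1,-3,0],7]
  ]
}}

```text
clock: 13.38
position: [0.5042, 0.1133, 0.2379]
ee_rot: [0.101, 0.875, 0.455, 0.134]
contact_force: [-0.5, 0.1, -0.6]
width: 0.0701
gripper_force: 0.0
```

Emit:
{"fn": "drive_tool", "kwargs": {
  "rows": [
    [[-0.029,-0.033,0.138],[1,-3,0],7],
    [[-0.029,-0.033,0.138],[1,-3,0],7],
    [[-0.029,-0.033,0.138],[1,-3,0],7],
    [[-0.029,-0.033,0.138],[1,-3,0],7],
    [[-0.029,-0.033,0.138],[0.5,-2,0],7],
    [[-0.029,-0.033,0.138],[0,0,0],7],
    [[0,0,0],[0,0,0],7]
  ]
}}

```text
clock: 14.25
position: [0.5451, -0.0156, 0.2367]
ee_rot: [0.15, 0.615, 0.747, 0.202]
contact_force: [-0.4, -0.4, -0.5]
width: 0.07
gripper_force: 0.0
```

Run:
```python
from h import *
A=axes(yaw);n=A[:,2]
c=eyes.get_calibration("wrist");im=eyes.get_image("wrist");cv2.imwrite("pics/w2.png",im[...,::-1])
K=c["camera_matrix"];V=c["view"]
def proj(p): q=V[:3,:3]@p+V[:3,3];q=K@[q[0],-q[1],-q[2]];return q[:2]/q[2]
g=proj(RIM-.019*n-.008*A[:,1]);print("expected top",g,"rim inner corners",[proj(RIM+.06*(a*A[:,0]+b*A[:,1])) for a in(1,-1) for b in (1,-1)])
p,k=blob(im,(45,80,40),(90,255,255),tuple(int(v) for v in g),45);o,d=ray(c,p)
x=o+d*((RIM-.019*n-o)@n)/(d@n);print(p,cv2.minEnclosingCircle(k),"rim axes",A.T@(x-RIM))
plan(x+.12*n,tool(-n,A[:,0]),1)
```

```text
expected top [281.254 210.675] rim inner corners [array([345.022, 139.845]), array([344.372, 262.617]), array([209.609, 148.53 ]), array([225.102, 268.618])]
[281.208 211.351] ((281.17095947265625, 211.4419403076172), 19.002111434936523) rim axes [-0.    -0.009 -0.019]
total turn [-0.02  -0.021  0.06 ] shift cm [ 2.455 -1.318 -3.397] | per row of 1 [-0.02  -0.021  0.06 ] [ 2.455 -1.318 -3.397] clock 14.3 q [-0.33   0.02   1.954  0.389  0.769 -0.75 ]
```

View pics/w2.png

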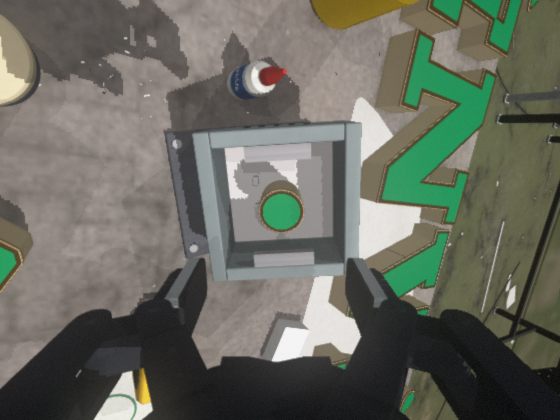

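The accent's green top is at (281,211), matching the scene-view estimate: u = 0, v = −9 mm in rim axes. I'll align and go in along the normal.

Emit:
{"fn": "drive_tool", "kwargs": {
  "rows": [
    [[-0.01,-0.01,0.03],[1.23,-0.66,-1.7],7],
    [[-0.01,-0.011,0.03],[1.23,-0.66,-1.7],7],
    [[0,0,0],[0.97,0.26,-1.73],7],
    [[0,0,0],[0.97,0.26,-1.73],7],
    [[0,0,0],[0,0,0],7],
    [[0,0,0],[0,0,0],7]
  ]
}}

```text
clock: 15.05
position: [0.5897, -0.0221, 0.1688]
ee_rot: [0.158, 0.587, 0.767, 0.205]
contact_force: [0.4, -0.1, 0.5]
width: 0.0699
gripper_force: 0.0
```

Run:
```python
from h import *
A=axes(yaw);n=A[:,2];x=RIM+A@[0,-.009,-.019]
plan(x-.022*n,tool(-n,A[:,0]),8)
```

```text
total turn [ 0.001  0.001 -0.004] shift cm [ 4.889  1.176 -8.883] | per row of 8 [ 0.     0.    -0.001] [ 0.611  0.147 -1.11 ] clock 15.05 q [-0.325  0.162  1.996  0.514  0.597 -0.961]
```

Emit:
{"fn": "drive_tool", "kwargs": {
  "rows": [
    [[0,0,-0.004],[0.7,0.1,-1.11],7],
    [[0,0,0],[0.61,0.15,-1.11],7],
    [[0,0,0],[0.6,0.15,-1.11],7],
    [[0,0,0],[0.6,0.15,-1.11],7],
    [[0,0,0],[0.6,0.15,-1.11],7],
    [[0,0,0],[0.6,0.16,-1.11],7],
    [[0,0,0],[0.6,0.16,-1.11],7],
    [[0,0,0],[0.6,0.16,-1.11],7]
  ]
}}

```text
clock: 16.05
position: [0.6389, -0.0107, 0.079]
ee_rot: [0.158, 0.589, 0.766, 0.205]
contact_force: [-51.7, -12.2, 89.2]
width: 0.0697
gripper_force: 46.1
```

Emit:
{"fn": "drive_tool", "kwargs": {
  "rows": [
    [[0,0,0],[0,0,0],6],
    [[0,0,0],[0,0,0],5.2],
    [[0,0,0],[0,0,0],4.7],
    [[0,0,0],[0,0,0],4.4],
    [[0,0,0],[0,0,0],4.2],
    [[0,0,0],[0,0,0],4.2]
  ],
  "force": 25
}}

```text
clock: 16.8
position: [0.6389, -0.0109, 0.0793]
ee_rot: [0.158, 0.589, 0.766, 0.205]
contact_force: [-0.9, -0.8, 2.2]
width: 0.0446
gripper_force: 25.2
```

Force spiked on entry and vanished as the fingers closed; the accent is held (width 44.6 mm, 25 N). I'll draw it out gently.

Emit:
{"fn": "drive_tool", "kwargs": {
  "rows": [
    [[0,0,0],[-0.1,-0.03,0.17],4.2],
    [[0,0,0],[-0.24,-0.06,0.43],4.2],
    [[0,0,0],[-0.48,-0.13,0.87],4.2]
  ]
}}

```text
clock: 17.18
position: [0.63, -0.0129, 0.094]
ee_rot: [0.158, 0.589, 0.766, 0.205]
contact_force: [0.4, -0.3, -0.1]
width: 0.0445
gripper_force: 25.6
```

Emit:
{"fn": "drive_tool", "kwargs": {
  "rows": [
    [[0,0,0],[-0.72,-0.19,1.3],4.2],
    [[0,0,0],[-0.72,-0.19,1.3],4.2],
    [[0,0,0],[-0.97,-0.26,1.73],4.2],
    [[0,0,0],[-0.97,-0.26,1.73],4.2],
    [[0,0,0],[-0.97,-0.26,1.73],4.2],
    [[0,0,0],[-0.97,-0.26,1.73],4.2],
    [[0,0,0],[-0.97,-0.26,1.73],4.2],
    [[0,0,0],[0,0,0],4.2]
  ]
}}

```text
clock: 18.18
position: [0.5676, -0.0304, 0.2089]
ee_rot: [0.16, 0.589, 0.765, 0.205]
contact_force: [0.0, -0.1, -1.0]
width: 0.0446
gripper_force: 25.6
```

Run:
```python
from h import *
c=eyes.get_calibration("wrist");im=eyes.get_image("wrist");s,p,R=cur()
a=eyes.get_image("scene");x=np.hstack([im,a[0:420,100:]]);cv2.imwrite("pics/w3.png",cv2.resize(x,(800,330),interpolation=3)[...,::-1])
for n in("scene","top"):
    c=eyes.get_calibration(n);i=eyes.get_image(n);q={"scene":(294,284),"top":(350,223)}[n]
    P,k=blob(i,(40,40,40),(90,255,220),q,18);(ctr,r)=cv2.minEnclosingCircle(k);e=cv2.fitEllipse(k);print(n,P,ctr,r,e,onz(c,ctr,0),onz(c,e[0],0))
plan(np.array([.4926,-.305,.12]),tool(np.array([0,0,-1.]),np.array([np.cos(.2),np.sin(.2),0])),12)
print(s["width"],s["contact_force"])
```

```text
Traceback (most recent call last):
  File "h.py", line 17, in blob
    k=max(cs,key=cv2.contourArea);M=cv2.moments(k)
ValueError: max() iterable argument is empty
```

View pics/w3.png

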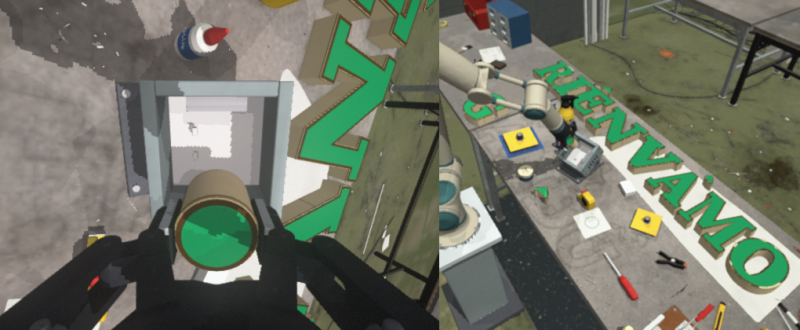

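The accent hangs square in the jaws, green face towards the palm, and the cover lies on the mat. Next I'll measure the circle.

Run:
```python
from h import *
for n,q in {"scene":(294,284),"top":(350,223)}.items():
    c=eyes.get_calibration(n);i=eyes.get_image(n).astype(float);g=i[...,1]-(i[...,0]+i[...,2])/2
    yy,xx=np.mgrid[:420,:560];m=(np.hypot(xx-q[0],yy-q[1])<18)
    m&=g>np.median(g[m])+3
    pts=np.argwhere(m)[:,::-1].astype(np.float32)
    W3=np.array([onz(c,p,0)[:2] for p in pts],np.float64)
    for _ in range(4): # circle fit on the table, dropping outliers
        s=np.linalg.lstsq(np.c_[2*W3,np.ones(len(W3))],(W3**2).sum(1),rcond=None)[0];r=np.sqrt(s[2]+s[:2]@s[:2])
        e=abs(np.linalg.norm(W3-s[:2],axis=1)-r);W3=W3[e<.005]
    print(n,len(pts),len(W3),"centre",s[:2],"r",r)
plan(np.array([.4926,-.305,.12]),tool(np.array([0,0,-1.]),np.array([np.cos(-.16),np.sin(-.16),0])),12)
```

```text
scene 127 50 centre [ 0.493 -0.298] r 0.03073559722426104
top 119 104 centre [ 0.494 -0.304] r 0.028849614841832655
total turn [-0.026  0.526 -0.409] shift cm [ -7.466 -27.537  -8.569] | per row of 12 [-0.002  0.044 -0.034] [-0.622 -2.295 -0.714] clock 18.425 q [-0.359  0.087  1.975  0.468  0.695 -0.922]
```

Emit:
{"fn": "drive_tool", "kwargs": {
  "rows": [
    [[-0.003,0.066,-0.051],[-0.9,-4.2,0],4.2],
    [[-0.003,0.066,-0.051],[-0.9,-4.2,0],4.2],
    [[-0.003,0.066,-0.051],[-0.9,-4.2,0],4.2],
    [[-0.003,0.066,-0.051],[-0.9,-4.2,0],4.2],
    [[-0.003,0.066,-0.051],[-0.9,-4.2,-1],4.2],
    [[-0.003,0.066,-0.051],[-1,-4.2,-1],4.2],
    [[-0.003,0.066,-0.051],[-1,-4.2,-1],4.2],
    [[-0.003,0.066,-0.051],[-1,-3.9,-1],4.2]
  ]
}}

```text
clock: 19.42
position: [0.4924, -0.3641, 0.1652]
ee_rot: [-0.002, 0.762, 0.648, -0.001]
contact_force: [0.3, -0.0, -0.0]
width: 0.0448
gripper_force: 25.7
```

Emit:
{"fn": "drive_tool", "kwargs": {
  "rows": [
    [[0,0,0],[0,0,0],4.2],
    [[0,0,0],[0,0,0],4.2]
  ]
}}

```text
clock: 19.68
position: [0.4925, -0.362, 0.1654]
ee_rot: [-0.002, 0.761, 0.649, 0.001]
contact_force: [0.2, 1.3, -0.1]
width: 0.0449
gripper_force: 25.7
```

Run:
```python
from h import *
c=eyes.get_calibration("wrist");im=eyes.get_image("wrist");cv2.imwrite("pics/w4.png",im[...,::-1])
K=c["camera_matrix"];V=c["view"]
def proj(p): q=V[:3,:3]@p+V[:3,3];q=K@[q[0],-q[1],-q[2]];return q[:2]/q[2]
g=proj(np.array([.493,-.303,0]));print("expect",g)
i=im.astype(float);gg=i[...,1]-(i[...,0]+i[...,2])/2
yy,xx=np.mgrid[:420,:560];m=(np.hypot(xx-g[0],yy-g[1])<60)&(gg>8)
pts=np.argwhere(m)[:,::-1];W3=np.array([onz(c,p,0)[:2] for p in pts])
for t in (.02,.01,.006,.004,.004):
    s=np.linalg.lstsq(np.c_[2*W3,np.ones(len(W3))],(W3**2).sum(1),rcond=None)[0];r=np.sqrt(s[2]+s[:2]@s[:2])
    W3=W3[abs(np.linalg.norm(W3-s[:2],axis=1)-r)<t]
print(len(pts),len(W3),"centre",s[:2],"r",r)
plan(np.array([*s[:2],.12]),tool(np.array([0,0,-1.]),np.array([np.cos(-.16),np.sin(-.16),0])),1)
```

```text
expect [267.175 134.731]
717 717 centre [ 0.493 -0.304] r 0.0284967515318452
total turn [-0.003 -0.001 -0.002] shift cm [ 0.078  5.77  -4.601] | per row of 1 [-0.003 -0.001 -0.002] [ 0.078  5.77  -4.601] clock 19.725 q [-0.748  0.38   1.543  0.001  1.221 -0.59 ]
```

View pics/w4.png

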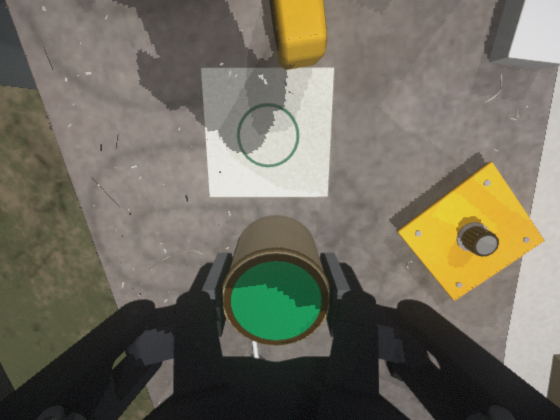

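The circle sits at (267,135) and the held accent's top face at about (277,300). I'll check the accent's offset from the TCP.

Run:
```python
from h import *
c=eyes.get_calibration("wrist");im=cv2.imread("pics/w4.png")[...,::-1].copy();s,p,R=cur()
q,k=blob(im,(55,120,40),(85,255,255),(277,300),60);e=cv2.fitEllipse(cv2.convexHull(k));print(q,e)
for z in (.020,.024):print(onz(c,e[0],p[2]+z)-p)
t=np.array([.493,-.304]);print(p,100*(t-p[:2]))
```

```text
[275.665 300.277] ((275.7032165527344, 300.2468566894531), (78.56126403808594, 90.37174224853516), 90.61021423339844)
[-0.   -0.    0.02]
[0.    0.003 0.024]
[ 0.493 -0.362  0.166] [0.044 5.779]
```

Emit:
{"fn": "drive_tool", "kwargs": {
  "rows": [
    [[0,0,0],[0,2.8,0],4.2],
    [[0,0,0],[0,2.9,0],4.2],
    [[0,0,0],[0.05,0,-2.5],4.2],
    [[0,0,0],[0,0,-4],4.2],
    [[0,0,0],[0,0,-4],4.2],
    [[0,0,0],[0,0,-1.8],4.2],
    [[0,0,0],[0,0,-0.6],4.2],
    [[0,0,0],[0,0,0],4.2]
  ]
}}

```text
clock: 20.72
position: [0.4933, -0.3048, 0.0382]
ee_rot: [-0.001, 0.761, 0.649, 0.0]
contact_force: [-0.5, 0.4, -0.1]
width: 0.045
gripper_force: 25.7
```

Emit:
{"fn": "drive_tool", "kwargs": {
  "rows": [
    [[0,0,0],[0,0,-0.3],4.2],
    [[0,0,0],[0,0,-0.3],4.2],
    [[0,0,0],[0,0,-0.1],4.2],
    [[0,0,0],[0,0,-0.1],4.2],
    [[0,0,0],[0,0,0],4.2]
  ]
}}

```text
clock: 21.35
position: [0.493, -0.3059, 0.0295]
ee_rot: [-0.001, 0.761, 0.649, 0.0]
contact_force: [-0.5, 0.4, 0.1]
width: 0.0451
gripper_force: 25.7
```

Emit:
{"fn": "drive_tool", "kwargs": {
  "rows": [
    [[0,0,0],[0,0,-0.1],4.2],
    [[0,0,0],[0,0,-0.1],4.2],
    [[0,0,0],[0,0,0],4.2]
  ]
}}

```text
clock: 21.72
position: [0.493, -0.3057, 0.0274]
ee_rot: [-0.001, 0.761, 0.649, 0.0]
contact_force: [-0.0, 0.2, -0.2]
width: 0.0445
gripper_force: 25.7
```

Emit:
{"fn": "drive_tool", "kwargs": {
  "rows": [
    [[0,0,0],[0,0,-0.1],4.2],
    [[0,0,0],[0,0,0],4.2]
  ]
}}

```text
clock: 21.98
position: [0.4931, -0.3058, 0.0268]
ee_rot: [-0.001, 0.761, 0.649, 0.0]
contact_force: [-1.2, 0.5, 1.2]
width: 0.0448
gripper_force: 25.9
```

Emit:
{"fn": "drive_tool", "kwargs": {
  "rows": [
    [[0,0,0],[0,0,-0.1],4.2],
    [[0,0,0],[0,0,0],4.2]
  ]
}}

```text
clock: 22.22
position: [0.4931, -0.3059, 0.0267]
ee_rot: [-0.0, 0.761, 0.649, 0.0]
contact_force: [-0.8, 1.0, 8.2]
width: 0.0448
gripper_force: 26.6
```

It's standing on the card. I'll release and rise, moving towards −y at the end so the wrist camera can see it.

Emit:
{"fn": "drive_tool", "kwargs": {
  "rows": [
    [[0,0,0],[0,0,0.05],4.6],
    [[0,0,0],[0,0,0],5.2],
    [[0,0,0],[0,0,0],6],
    [[0,0,0],[0,0,0],7],
    [[0,0,0],[0,0,2],7],
    [[0,0,0],[0,0,5],7],
    [[0,0,0],[0,-2,5],7],
    [[0,0,0],[0,-4,2],7]
  ]
}}

```text
clock: 23.22
position: [0.4944, -0.3661, 0.1697]
ee_rot: [0.002, 0.76, 0.65, 0.001]
contact_force: [0.3, -0.9, -0.8]
width: 0.0699
gripper_force: 0.0
```

Emit:
{"fn": "drive_tool", "kwargs": {
  "rows": [
    [[0,0,0],[0,0,0],7],
    [[0,0,0],[0,0,0],7]
  ]
}}

```text
clock: 23.48
position: [0.4923, -0.3649, 0.1651]
ee_rot: [-0.002, 0.761, 0.649, 0.0]
contact_force: [0.1, 0.1, -0.3]
width: 0.0699
gripper_force: 0.0
```

Run:
```python
from h import *
c=eyes.get_calibration("wrist");im=eyes.get_image("wrist");a=eyes.get_image("scene")
K=c["camera_matrix"];V=c["view"];q=V[:3,:3]@np.array([.493,-.304,.049])+V[:3,3];q=K@[q[0],-q[1],-q[2]];g=q[:2]/q[2]
p,k=blob(im,(50,100,40),(88,255,255),tuple(int(v) for v in g),60);e=cv2.fitEllipse(cv2.convexHull(k));print("accent top",g,p,e,onz(c,e[0],.049))
cs=eyes.get_calibration("scene");p,k=blob(a,*Y,(200,170),40);print("cover",onz(cs,p,.023))
x=np.hstack([im,a]);cv2.imwrite("pics/f.png",cv2.resize(x,(800,300),interpolation=3)[...,::-1]);print(cur()[0]["contact_force"],cur()[1])
```

```text
accent top [265.219 135.626] [265.403 137.673] ((265.41387939453125, 137.6338348388672), (46.43888854980469, 48.4720458984375), 171.02487182617188) [ 0.493 -0.306  0.049]
cover [0.471 0.308 0.023]
[ 0.87  -0.824  1.01 ] [ 0.492 -0.364  0.165]
```

View pics/f.png

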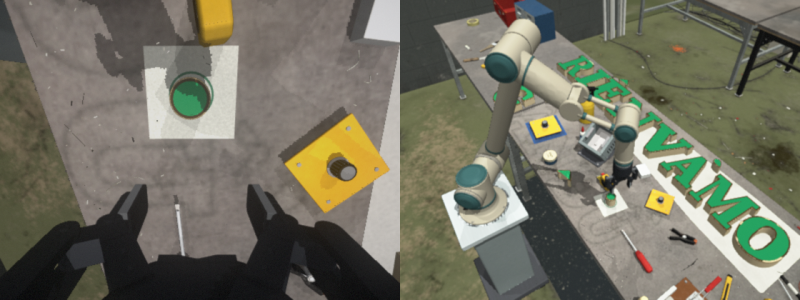

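The accent stands green face up about 2 mm from the circle's centre, at (190,98) in the left half. The cover lies flat about 6 mm from the mat's middle, the other things have not moved, and the arm is clear.

```bash
python3 -c "
from rig import job
print(job.sign_off())"
```

```text
the job is handed in; nothing more can be done
None
```

The job is handed in, no verdict returned: the cover lies knob up about 6 mm from the mat's middle, after a quarter turn freed its catch, and the accent stands green face up about 2 mm from the circle's centre; reaching into the box, the wrist force rose to about 104 N (limit 120 N), cause unknown.

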